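# Feed a sawn offcut through the flap of the offcut chute

### The job

Push the square-sawn wooden offcut across the raised deck with the fingertips, against the hanging metal flap so that the flap swings open, and on through the doorway until the offcut drops into the catch bin; then draw the fingers back so that the flap swings shut. Only push it: never lift or carry it. Leave the turned wooden knob and the brass ferrule standing where they are on the deck.

Things in the scene. Friction and masses are not known exactly. Their poses are not given: they have to be found in the camera images.
- chute: Offcut chute, plywood, fixed. Origin: on the table under the middle of the doorway, in the closed flap's plane. x (level): feed direction, from deck through doorway into bin; y: to the left of that; z up. Its flat deck is 95 mm above the table, x = -220 to +10 mm, y = -115 to +115 mm; at x = +10 mm it ends in a drop into the bin.
- doorway (a point): Point on the deck in the middle of the doorway (chute x = y = 0, 95 mm above the table). Two posts, 16 mm deep, 75 mm high, stand 90 mm apart clear; an 8 mm hinge rod crosses between them, 58 mm clear under it. Two fixed cheeks on the deck, 22 mm high, 8 mm thick, funnel in from about y = +-85 mm at x = -60 mm to y = +-48 mm at x = -8 mm.
- bin_floor (a point): Centre of the floor of the open-topped catch bin beyond the doorway, 7 mm above the table. Inside, the bin spans x = 10 to 210 mm and y = -75 to +75 mm of the chute; its walls rise 140 mm above the table.
- flap (a joint): Aluminium flap, 84 mm wide, 2 mm thick, 25 g, hanging from the hinge rod (axis 62 mm above the deck) and closing the doorway down to 4 mm above the deck. Value in rad: 0 hanging shut, growing as its lower edge swings in towards the bin, up to 1.5. It swings only inwards, needs under 1 N, and falls shut by its own weight in about a second when nothing holds it.
- offcut_center (a point): The offcut: a pale square-sawn wooden block with sawn flat faces, 74 mm long (its x), 38 mm wide (its y), 38 mm high, 50 to 100 g, lying on the deck, its length roughly along the feed direction, off to one side of the doorway's line. The point is its centre, 19 mm above the deck.
- knob: The turned wooden knob: a round mushroom-shaped piece of 36 mm largest diameter, 42 mm high, standing upright on the deck to the other side of the doorway's line. Origin: centre of its foot. To be left alone.
- ferrule: A brass ferrule, a short tube of 26 mm diameter and 24 mm height, standing on end near the deck's left rear corner. Origin: centre of its underside. To be left alone.
Things that resemble listed ones, but are neither listed nor needed, are in the scene too. What is shaped like the part that bears offcut_center but turquoise is not meant.

How it is judged:
By the outcome, as a careful person would: the job done as asked, in the order asked, and still so for the second after the job is handed in, with the robot touching nothing.
It also fails if it takes over 48 s, if anything falls off the work surface, if the arm or the gripper's body presses on something with over 40 N, if the wrist force passes 120 N, or if a joint passes its speed limit or range.

### The arm

A 6-joint arm with a two-finger parallel gripper is mounted at the origin on the work surface. World frame = base frame: x ahead of the robot, y to its left, z up, the work surface at z = 0. Lengths are in mm, angles in rad, forces in N, time in s.
With the tool pointing down it reaches from about 300 to 775 mm from the base axis. Payload 14.6 kg.
Tool frame: the origin (TCP) lies midway between the tips of the shut fingers; the grasp point (between the pads) lies manip.grasp_offset behind it (manip.grasp_offset is the distance from the TCP to the grasp point, in mm); z points along the fingers, y is the direction in which the jaws open and shut (so a half turn about z gives the same grasp; the last joint's range is limited). The gripper opens to 94 mm and grips with 3 to 60 N. Pads are 16 mm wide; open, the fingers measure 119 mm over their backs; the gripper's body (75 mm by 177 mm) begins 78 mm behind the grasp point.
Start: joints at [-1.292, 0.3, 1.521, -0, 1.321, -0.067], TCP at [186.415, -517.435, 205.446] pointing down, gripper open.
Joint ranges: [-3.03, 3.03], [-0.79, 2.21], [0.23, 2.52], [-1.04, 4.18], [0, 3.07], [-2.55, 2.55]. Speed limits (rad/s): [2.22, 2.22, 2.57, 3.14, 3.14, 3.14].

### API

Orientations are given as [roll, pitch, yaw] about the fixed x, y, z axes, in that order (R = Rz(yaw) Ry(pitch) Rx(roll)).
In Python, from cell import monitor, vision, order, manip gives the robot as it stands.
- The arm moves only by the shell command python3 -m jog 'ROWS' [FORCE]. ROWS is JSON, a list of rows, each a list of 7 numbers: the shift along the tool's x, y, z in cm, then the turn, a rotation vector about the tool's x, y, z in rad, then the opening in per cent of the stroke, from 0 (shut) to 100 (fully open). In form: [[tx, ty, tz, rx, ry, rz, jaw], ...]. A call has 1 to 8 rows; each row shifts and turns the commanded pose from where the row before left it, along the tool's axes as they then stand; what a row does not reach is not made up. A row lasts 1/10 s, in which the tool goes at most 50 mm and 8.59 degrees, less where a joint would pass 70% of its speed; a pose out of reach is approached as far as the arm can. A call is refused whole if a number of a shift passes 5 or a number of a turn 0.15, either way. A call with a gripper value outside its range is refused whole. The fingers move at their own pace and stop on an object; FORCE is the grip in N (left out, the last holds). Time passes only in rows, so rows that do not move let the fingers close. It gives the time, the measured TCP pose, the force and the opening at its end, in the units of the state.
- monitor.read_state(): the state, without advancing time (a new reading comes with each control period).
- vision.camera(name): name is "scene" or "top" or "wrist"; returns a dict with "color" (384x512x3 uint8, blue, green, red), "fx", "fy", "cx", "cy" (pixels), "distortion" ([k1, k2, p1, p2, k3] as OpenCV has them; the pictures are not rectified), "cam_to_world" (4x4, takes a point from camera to world coordinates); the wrist camera has in their place "tool_from_camera" (4x4, takes a point from camera to tool coordinates, whose origin is the TCP and whose axes are the flange's). Camera axes: x right, y down, z forward; pixel columns grow to the right and rows downward; lengths in mm; the calibration is good to about 2 mm. A picture is of the moment at which its call begins: read the wrist's pose just before it. There is no depth.
- order.sign_off(): hands the job in, once; it reports no verdict.
The state is a dict: "clock": time; "joints": joint angles; "qd": joint speeds; "effort": joint torques, N m; "eef_pos": TCP position; "eef_rot": TCP orientation; "wrist_force": force on the tool from outside, world axes, zero at the start; "moment": the same for the moment, N m; "finger_gap": finger opening in mm.
Only numpy, scipy, OpenCV 4.12 (cv2) and the standard library are available. Lean on these libraries where they do the work, as an engineer would, in place of code of your own. Each camera call takes 0.05 s, during which the arm holds its last target.

## Working session

There is one attempt and no reset: what is moved stays moved. The work goes in short steps, Python scripts to look and compute and a shell command to move; the robot and the scene stay as the last step left them, time stands still between calls to the robot, and variables do not carry over. Pictures are saved under pics/ and viewed, and the job is handed in when it is done.

```bash
mkdir -p pics; ls
python3 - <<'E'
from cell import monitor,vision,manip
import cv2,numpy as np,pickle
print(monitor.read_state(), manip.grasp_offset)
for n in("scene","top","wrist"):
    c=vision.camera(n); cv2.imwrite(f"pics/{n}0.png",c["color"]); pickle.dump(c,open(f"{n}0.pkl","wb"))
    print(n,{k:np.round(v,3).tolist() for k,v in c.items() if k!="color"})
E
```

```text
pics
{'clock': 0.0, 'joints': array([-1.29160114e+00,  3.00459115e-01,  1.52158673e+00, -4.86338276e-05,
        1.32067286e+00, -6.66332531e-02]), 'qd': array([-0.00017085,  0.0019026 , -0.00091531,  0.00116818, -0.00113214,
        0.00089579]), 'effort': array([ 3.95545110e-03, -5.31799042e+01, -3.52732301e+01,  7.10448856e-02,
        2.44151638e-02, -7.27156839e-05]), 'eef_pos': array([ 186.33341059, -517.19934835,  204.89050812]), 'eef_rot': array([-3.14046596e+00, -2.79747664e-05,  3.45840486e-01]), 'wrist_force': array([-0.00996818,  0.2035553 ,  0.74507181]), 'moment': array([-0.01798333, -0.04543725,  0.03602537]), 'finger_gap': 93.98483262391585} 18.8
scene {'fx': 448.211, 'fy': 448.211, 'cx': 247.073, 'cy': 198.15, 'distortion': [-0.111, 0.0, 0.0, 0.0, 0.0], 'cam_to_world': [[0.687, 0.575, -0.444, 1008.309], [0.727, -0.535, 0.431, -322.807], [0.01, -0.619, -0.785, 831.68], [0.0, 0.0, 0.0, 1.0]]}
top {'fx': 498.491, 'fy': 498.491, 'cx': 258.979, 'cy': 198.953, 'distortion': [-0.106, 0.0, 0.0, 0.0, 0.0], 'cam_to_world': [[-0.03, -0.998, 0.06, 541.971], [-1.0, 0.03, 0.003, 69.274], [-0.005, -0.06, -0.998, 1249.219], [0.0, 0.0, 0.0, 1.0]]}
wrist {'fx': 276.617, 'fy': 276.617, 'cx': 259.911, 'cy': 191.147, 'distortion': [-0.065, 0.0, 0.0, 0.0, 0.0], 'tool_from_camera': [[0.0, -0.964, -0.266, 76.98], [1.0, 0.001, -0.001, 0.18], [0.002, -0.266, 0.964, -179.86], [0.0, 0.0, 0.0, 1.0]]}
```

View pics/scene0.png

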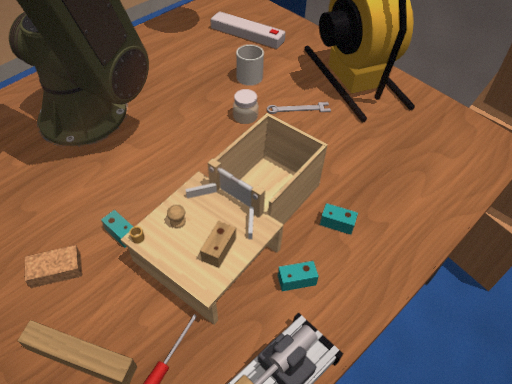

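View pics/top0.png

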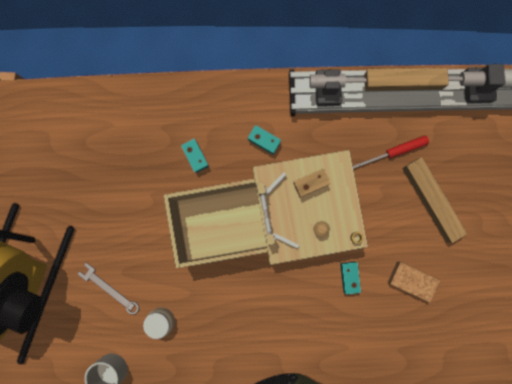

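View pics/wrist0.png

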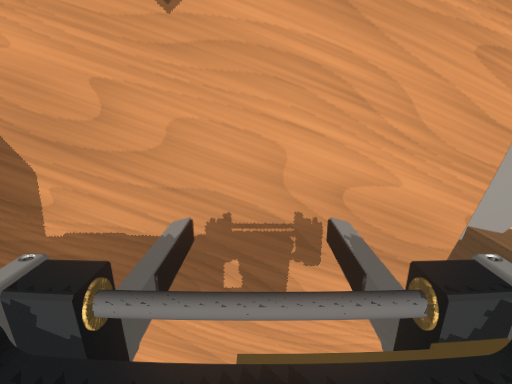

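The top view shows the deck at about px (253-366, 150-265) and the bin to its left. The offcut is near (312,184), the knob (322,230) and the ferrule (356,238). I'll zoom in for corners.

```bash
cat > h.py <<'E'
import cv2,numpy as np,pickle
def K(c): return np.array([[c["fx"],0,c["cx"]],[0,c["fy"],c["cy"]],[0,0,1.]]),np.array(c["distortion"])
def ray(c,uv,z):
    k,d=K(c); p=cv2.undistortPoints(np.array(uv,float).reshape(-1,1,2),k,d).reshape(-1,2)
    T=np.array(c["cam_to_world"]); v=np.c_[p,np.ones(len(p))]@T[:3,:3].T; o=T[:3,3]
    return o+v*((z-o[2])/v[:,2])[:,None]
def proj(c,P):
    k,d=K(c); T=np.linalg.inv(np.array(c["cam_to_world"]))
    return cv2.projectPoints(np.array(P,float).reshape(-1,1,3),cv2.Rodrigues(T[:3,:3])[0],T[:3,3],k,d)[0].reshape(-1,2)
def chute(o,yaw):
    c,s=np.cos(yaw),np.sin(yaw)
    return (lambda p:(np.c_[np.atleast_2d(p)[:,0]-o[0],np.atleast_2d(p)[:,1]-o[1]]@np.array([[c,-s],[s,c]]))),(lambda q:np.array([[o[0]+c*a[0]-s*a[1],o[1]+s*a[0]+c*a[1]] for a in np.atleast_2d(q)]))
E
python3 - <<'E'
from h import *
for n,(x0,y0,w,h) in dict(top=(155,140,220,140),scene=(100,100,240,220)).items():
    c=pickle.load(open(f"{n}0.pkl","rb")); s=3.6 if n=="top" else 2.7
    im=c["color"][y0:y0+h,x0:x0+w]; im=cv2.resize(im,None,fx=s,fy=s,interpolation=cv2.INTER_CUBIC)
    for g in range(0,w,20): cv2.putText(im,str(x0+g),(int(g*s),10),0,.35,(0,0,255),1); cv2.line(im,(int(g*s),12),(int(g*s),20),(0,0,255),1)
    for g in range(0,h,20): cv2.putText(im,str(y0+g),(0,int(g*s)),0,.35,(0,0,255),1)
    cv2.imwrite(f"pics/{n}0z.png",im)
E
```

```text
(no output)
```

View pics/top0z.png

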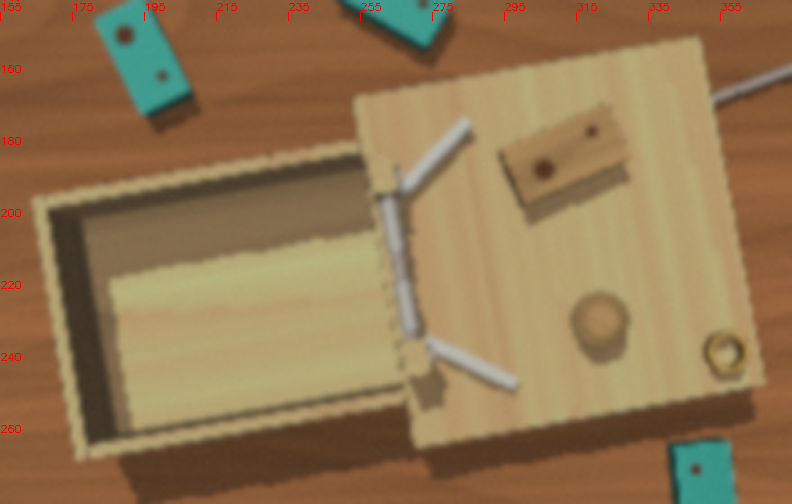

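View pics/scene0z.png

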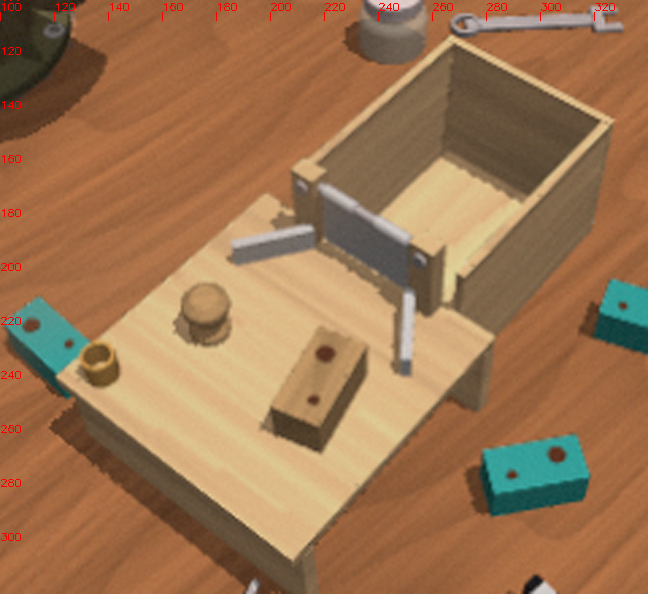

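```bash
cat > m.py <<'E'
from h import *
c=pickle.load(open("top0.pkl","rb"))
z=lambda L:np.array(L)/3.6+[155,140]
W=ray(c,z([(357,97),(698,38),(763,383),(413,448)]),95)[:,:2]
M=np.array([(10,-115),(-220,-115),(-220,115),(10,115.)])
# rigid fit
mc,wc=M.mean(0),W.mean(0); U,S,Vt=np.linalg.svd((M-mc).T@(W-wc)); R=(U@Vt).T
yaw=np.arctan2(R[1,0],R[0,0]); o=wc-R@mc
E
cat >> m.py <<'E'
toC,toW=chute(o,yaw)
if __name__=="__main__":
    print("chute",o,yaw,np.linalg.det(R),"res",(W-(M@R.T+o)).round(1).tolist())
    P=ray(c,z([(500,152),(608,103),(629,157),(527,207)]),133)[:,:2]
    Q=toC(P);print("offcut corners",Q.round(1).tolist(),Q.mean(0)); e=(Q[0]-Q[1]+Q[3]-Q[2]);print("yaw in chute deg",np.degrees(np.arctan2(e[1],e[0])))
    print("edges",np.linalg.norm(Q-np.roll(Q,-1,0),axis=1))
    print("knob",toC(ray(c,z([(600,320)]),95+42*.8)),"ferr",toC(ray(c,z([(725,352)]),119)))
    s=pickle.load(open("scene0.pkl","rb")); zs=lambda L:np.array(L)/2.7+[100,100]
    print("scene deck",toC(ray(s,zs([(493,338),(296,560),(58,378),(268,195)]),95)).round(1).tolist())
    Q=toC(ray(s,zs([(320,327),(368,347),(322,420),(272,405)]),133));print("scene offcut",Q.round(1).tolist(),Q.mean(0))
    print("scene ferr/knob",toC(ray(s,zs([(99,350)]),119)),toC(ray(s,zs([(206,300)]),95+32)))
E
python3 m.py
```

```text
chute [574.62672733  59.00347072] 1.7129132328969203 1.0000000000000007 res [[-0.7, -3.1], [-1.1, 1.7], [1.8, 1.2], [0.0, 0.2]]
offcut corners [[-74.9, -59.7], [-147.0, -78.5], [-153.9, -42.9], [-85.4, -23.0]] [-115.29588467  -51.02727362]
yaw in chute deg 15.387173562483651
edges [74.55426621 36.30725132 71.29056882 38.25743678]
knob [[-118.39605821   54.20739302]] ferr [[-193.87941868   87.91619513]]
scene deck [[10.7, -118.0], [-213.8, -121.2], [-216.6, 106.8], [10.7, 106.9]]
scene offcut [[-81.6, -30.4], [-73.6, -67.7], [-138.6, -81.2], [-150.9, -47.3]] [-111.17657765  -56.6427206 ]
scene ferr/knob [[-189.11288751   86.02442709]] [[-112.44813078   52.51758465]]
```

```bash
cat > go.py <<'E'
import sys
from m import *
from cell import monitor
from scipy.spatial.transform import Rotation as Ro
def plan(x,y,yawdeg,zz):
    s=monitor.read_state(); Rm=Ro.from_euler("xyz",s["eef_rot"]).as_matrix()
    w=np.r_[toW([x,y])[0],zz]; d=Rm.T@(w-s["eef_pos"])/10
    print("clock",s["clock"],"now chute",toC(s["eef_pos"]).round(1),s["eef_pos"].round(1),"yaw_ch",np.degrees(s["eef_rot"][2]-yaw).round(1),"F",s["wrist_force"].round(1),"gap",s["finger_gap"].round(1))
    print("target w",w.round(1),"shift cm tool",d.round(2),"rz",round(-((yaw+np.radians(yawdeg)-s["eef_rot"][2]+np.pi)%(2*np.pi)-np.pi),3), "joints",s["joints"].round(2))
if __name__=="__main__": plan(*map(float,sys.argv[1:5]))
E
python3 go.py -185 -70 15 205
```

```text
Traceback (most recent call last):
  File "go.py", line 10, in <module>
    if __name__=="__main__": plan(*map(float,sys.argv[1:5]))
                             ~~~~^^^^^^^^^^^^^^^^^^^^^^^^^^^
  File "go.py", line 8, in plan
    print("clock",s["clock"],"now chute",toC(s["eef_pos"]).round(1),s["eef_pos"].round(1),"yaw_ch",np.degrees(s["eef_rot"][2]-yaw).round(1),"F",s["wrist_force"].round(1),"gap",s["finger_gap"].round(1))
                                                                                                                                                                                ^^^^^^^^^^^^^^^^^^^^^
AttributeError: 'float' object has no attribute 'round'
```

```bash
sed -i 's/s\["finger_gap"\].round(1)/round(s["finger_gap"],1)/' go.py
python3 go.py -185 -70 15 205
```

```text
clock 0.15 now chute [[-515.5  466. ]] [ 186.4 -517.3  205. ] yaw_ch -78.3 F [ 0.1 -0.3  0.3] gap 94.0
target w [ 670.1 -114.2  205. ] shift cm tool [ 5.917e+01 -2.152e+01  3.000e-02] rz -1.629 joints [-1.29  0.3   1.52  0.    1.32 -0.07]
```

```bash
python3 -m jog '[[3.7,-1.35,0,0,0,0,12],[3.7,-1.35,0,0,0,0,12],[3.7,-1.35,0,0,0,0,12],[3.7,-1.35,0,0,0,0,12],[3.7,-1.35,0,0,0,0,12],[3.7,-1.35,0,0,0,0,12],[3.7,-1.35,0,0,0,0,12],[3.7,-1.35,0,0,0,0,12]]'
python3 -m jog '[[3.7,-1.35,0,0,0,0,12],[3.7,-1.35,0,0,0,0,12],[3.7,-1.35,0,0,0,0,12],[3.7,-1.35,0,0,0,0,12],[3.7,-1.35,0,0,0,0,12],[3.7,-1.35,0,0,0,0,12],[3.7,-1.35,0,0,0,0,12],[3.7,-1.35,0,0,0,0,12]]'
python3 -m jog '[[0,0,0,0,0,-0.148,12],[0,0,0,0,0,-0.148,12],[0,0,0,0,0,-0.148,12],[0,0,0,0,0,-0.148,12],[0,0,0,0,0,-0.148,12],[0,0,0,0,0,-0.148,12],[0,0,0,0,0,-0.148,12],[0,0,0,0,0,-0.148,12]]'
python3 -m jog '[[0,0,0,0,0,-0.148,12],[0,0,0,0,0,-0.148,12],[0,0,0,0,0,-0.148,12],[0,0,0,0,0,0,12],[0,0,0,0,0,0,12]]'
python3 go.py -185 -70 15 205
python3 - <<'E'
from cell import monitor,vision
from h import *
s=monitor.read_state()
for n in("wrist","top"):
    c=vision.camera(n); c["s"]=s; pickle.dump(c,open(f"{n}1.pkl","wb"));cv2.imwrite(f"pics/{n}1.png",c["color"])
E
```

```text
clock: 0.95
eef_pos: [429.3, -314.2, 205.3]
eef_rot: [-3.141, 0.0, 0.346]
wrist_force: [0.7, -1.6, -0.2]
finger_gap: 33.2
clock: 1.75
eef_pos: [671.1, -112.3, 205.1]
eef_rot: [-3.141, 0.0, 0.346]
wrist_force: [0.3, -0.1, 0.8]
finger_gap: 11.4
clock: 2.55
eef_pos: [670.1, -113.5, 205.0]
eef_rot: [-3.141, -0.0, 1.536]
wrist_force: [-0.6, 0.2, 0.7]
finger_gap: 11.1
clock: 3.05
eef_pos: [670.1, -113.6, 205.2]
eef_rot: [-3.141, -0.0, 1.969]
wrist_force: [0.1, -0.1, 0.3]
finger_gap: 11.3
clock 3.05 now chute [[-184.4  -70.1]] [ 670.1 -113.6  205.2] yaw_ch 14.7 F [ 0.1 -0.1  0.3] gap 11.3
target w [ 670.1 -114.2  205. ] shift cm tool [-0.06 -0.02  0.02] rz -0.005 joints [-0.22  0.6   1.09 -0.    1.45 -0.62]
```

View pics/wrist1.png

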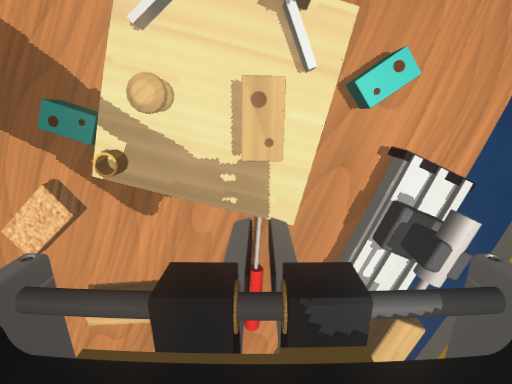

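The wrist view shows the offcut upright in the frame, with its top face at px (242,76) to (283,161). The knob is at (148,92), the ferrule at (109,163), and the near deck corners at (94,177) and (293,223).

Run:
```python
from m import *
from scipy.spatial.transform import Rotation as Ro
w=pickle.load(open("wrist1.pkl","rb")); s=w["s"]
T=np.eye(4);T[:3,:3]=Ro.from_euler("xyz",s["eef_rot"]).as_matrix();T[:3,3]=s["eef_pos"]
w["cam_to_world"]=T@np.array(w["tool_from_camera"])
Q=toC(ray(w,[(242,76),(285,76),(283.5,161),(240,160)],133));print(Q.round(1).tolist(),Q.mean(0)); e=Q[0]+Q[1]-Q[2]-Q[3];print(np.degrees(np.arctan2(e[1],e[0])),np.linalg.norm(e)/2)
print("deck",toC(ray(w,[(94,177),(293,223)],95)).round(1).tolist())
print("knob,ferr",toC(ray(w,[(147,92)],128)).round(1),toC(ray(w,[(108,160)],119)).round(1))
```

```text
[[-81.5, -26.7], [-72.1, -62.4], [-143.3, -81.2], [-152.6, -42.4]] [-112.36548562  -53.18488503]
13.612219073868268 73.19273657788355
deck [[-217.3, 110.2], [-213.2, -115.7]]
knob,ferr [[-114.6   52.9]] [[-187.5   84.7]]
```

```bash
sed -i 's/^toC,toW/o=o+R@np.array([2.5,-3.0])\ntoC,toW/' m.py; python3 go.py -171 -65 14.5 107
```

```text
clock 3.15 now chute [[-186.8  -67.1]] [ 670.1 -113.6  205.3] yaw_ch 14.7 F [-0.6  0.3 -0.5] gap 11.4
target w [665.8 -98.2 107. ] shift cm tool [1.58 0.2  9.83] rz 0.004 joints [-0.22  0.6   1.09  0.    1.45 -0.62]
```

```bash
python3 -m jog '[[0.7,0.1,2.5,0,0,0,12],[0.7,0.1,2.5,0,0,0,12],[0,0,2.5,0,0,0,12],[0,0,1.5,0,0,0,12],[0,0,0.8,0,0,0,12],[0,0,0,0,0,0,12]]'
python3 - <<'E'
from cell import monitor,vision
from h import *
for n in("wrist","scene"):
    c=vision.camera(n); cv2.imwrite(f"pics/{n}2.png",c["color"] if n=="wrist" else cv2.resize(c["color"][100:320,100:340],None,fx=2.7,fy=2.7))
E
```

```text
clock: 3.75
eef_pos: [666.4, -100.0, 106.9]
eef_rot: [-3.141, -0.001, 1.973]
wrist_force: [0.3, 1.1, 0.9]
finger_gap: 11.1
```

View pics/wrist2.png

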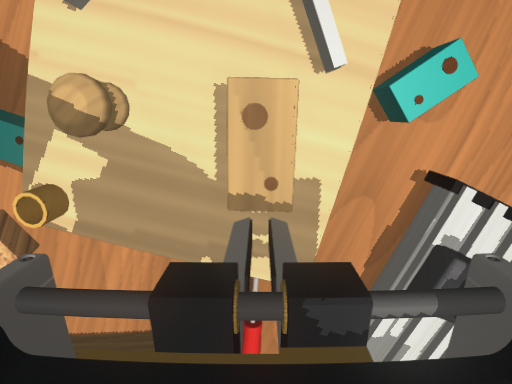

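View pics/scene2.png

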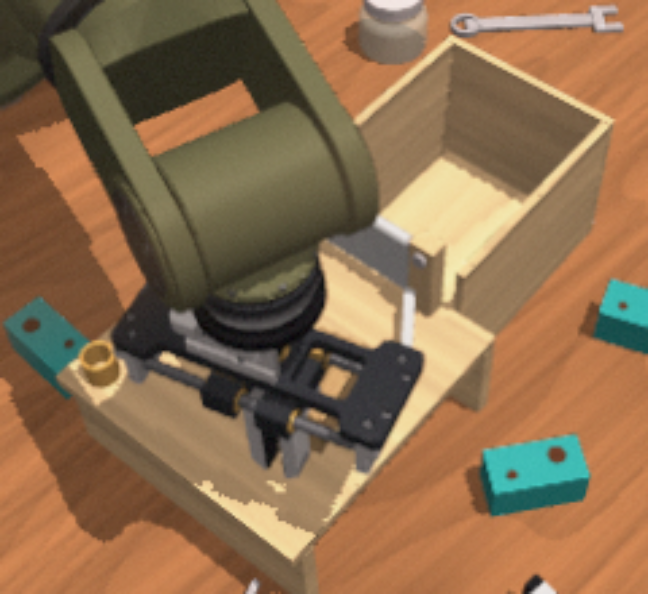

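Fingers are centred behind the offcut's rear face. Next is contact, then the left-turning push.

```bash
python3 -m jog '[[0.5,0,0,0,0,0,12],[0.5,0,0,0,0,0,12],[0.4,0,0,0,0,0,12],[0.7,0.3,0,0,0,-0.06,12],[0.7,0.3,0,0,0,-0.06,12],[0.7,0.3,0,0,0,-0.06,12],[0.7,0.3,0,0,0,-0.06,12],[0,0,0,0,0,0,12]]'
python3 go.py -60 -23 30 107
cat > look.py <<'E'
import sys
from m import *
from cell import monitor,vision
from scipy.spatial.transform import Rotation as Ro
n=sys.argv[1]; s=monitor.read_state(); w=vision.camera("wrist"); w["s"]=s
T=np.eye(4);T[:3,:3]=Ro.from_euler("xyz",s["eef_rot"]).as_matrix();T[:3,3]=s["eef_pos"]
w["cam_to_world"]=T@np.array(w["tool_from_camera"]); pickle.dump(w,open(f"w{n}.pkl","wb")); cv2.imwrite(f"pics/w{n}.png",w["color"])
E
python3 look.py 3
```

```text
clock: 4.65
eef_pos: [658.3, -55.7, 107.8]
eef_rot: [3.141, 0.0, 2.216]
wrist_force: [-0.6, 0.3, -0.1]
finger_gap: 11.5
clock 4.65 now chute [[-127.9  -63.6]] [658.3 -55.7 107.8] yaw_ch 28.8 F [-0.6  0.3 -0.1] gap 11.5
target w [608.5   5.8 107. ] shift cm tool [ 7.91 -0.28  0.08] rz -0.021 joints [-0.14  0.63  1.27  0.    1.24 -0.78]
```

View pics/w3.png

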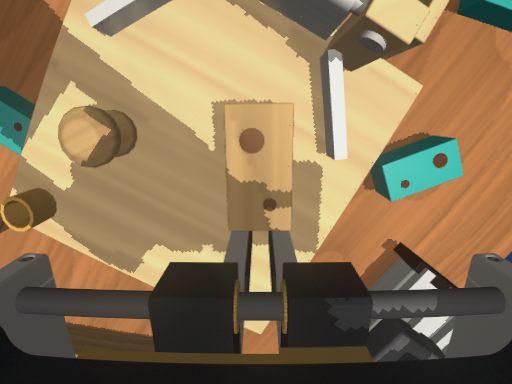

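```bash
python3 -m jog '[[0.7,0,0,0,0,0,12],[0.7,0,0,0,0,0,12],[0.7,0,0,0,0,0,12],[0.7,0,0,0,0,0,12],[0.7,0,0,0,0,0,12],[0.5,0,0,0,0,0,12],[0,0,0,0,0,0,12]]'
python3 go.py -60 -23 30 107
python3 look.py 4
```

```text
clock: 5.4
eef_pos: [634.1, -24.1, 107.6]
eef_rot: [3.142, -0.0, 2.214]
wrist_force: [-0.0, -1.4, -0.4]
finger_gap: 11.6
clock 5.4 now chute [[-93.2 -44.1]] [634.1 -24.1 107.6] yaw_ch 28.7 F [-0.  -1.4 -0.4] gap 11.6
target w [608.5   5.8 107. ] shift cm tool [ 3.92 -0.25  0.06] rz -0.022 joints [-0.1   0.57  1.36  0.    1.2  -0.74]
```

View pics/w4.png

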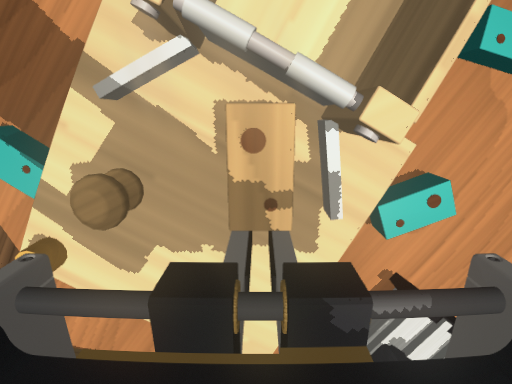

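```bash
python3 -m jog '[[0.8,0,0,0,0,0,12],[0.7,-0.38,0,0,0,0.083,12],[0.7,-0.38,0,0,0,0.083,12],[0.7,-0.38,0,0,0,0.083,12],[0.7,-0.38,0,0,0,0.083,12],[0.7,-0.38,0,0,0,0.083,12],[0.7,-0.38,0,0,0,0.083,12],[0,0,0,0,0,0,12]]'
python3 go.py -60 -23 0 107
python3 look.py 5
```

```text
clock: 6.25
eef_pos: [591.1, 10.5, 107.5]
eef_rot: [-3.142, -0.0, 1.715]
wrist_force: [0.2, -0.6, -0.9]
finger_gap: 11.0
clock 6.25 now chute [[-52.8  -6.4]] [591.1  10.5 107.5] yaw_ch 0.1 F [ 0.2 -0.6 -0.9] gap 11.0
target w [608.5   5.8 107. ] shift cm tool [-0.72  1.66  0.05] rz 0.002 joints [-0.04  0.48  1.5   0.    1.15 -0.19]
```

View pics/w5.png

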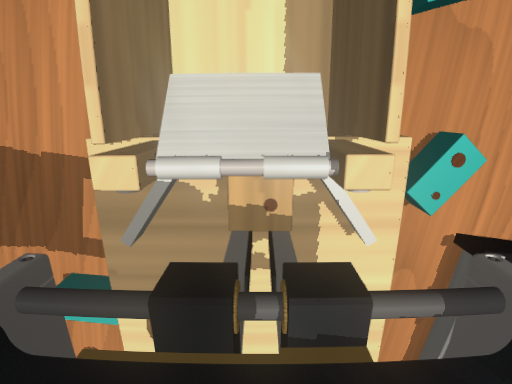

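```bash
python3 -m jog '[[0.7,0,0,0,0,0,12],[0.7,0,0,0,0,0,12],[0.7,0,0,0,0,0,12],[0.7,0,0,0,0,0,12],[0,0,0,0,0,0,12],[0,0,0,0,0,0,12],[0,0,0,0,0,0,12]]'
python3 look.py 6
```

```text
clock: 7.0
eef_pos: [587.5, 37.4, 107.4]
eef_rot: [-3.142, -0.0, 1.716]
wrist_force: [0.6, -0.2, 0.3]
finger_gap: 11.3
```

View pics/w6.png

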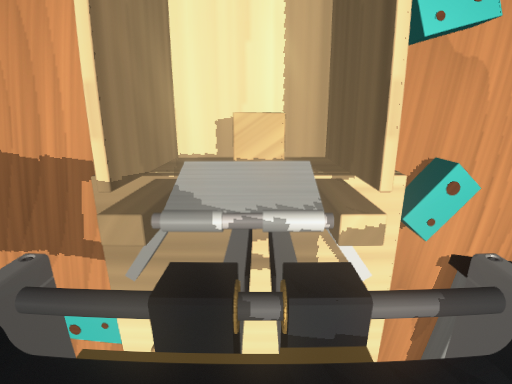

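The offcut is tipping into the bin at px (258,135). The flap is still part-open, so I'll draw back a little and look again.

```bash
python3 -m jog '[[-0.7,0,0,0,0,0,12],[-0.7,0,0,0,0,0,12],[-0.7,0,0,0,0,0,12],[-0.7,0,0,0,0,0,12],[0,0,0,0,0,0,12],[0,0,0,0,0,0,12],[0,0,0,0,0,0,12],[0,0,0,0,0,0,12]]'
python3 look.py 7
```

```text
clock: 7.85
eef_pos: [591.5, 10.1, 107.5]
eef_rot: [-3.142, -0.0, 1.716]
wrist_force: [-0.3, -0.3, 0.1]
finger_gap: 11.5
```

View pics/w7.png

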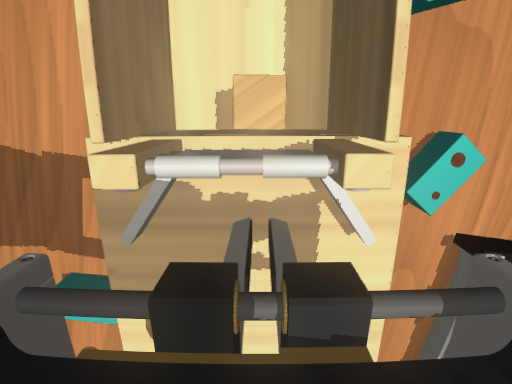

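Flap is shut and the offcut is in the bin, probably standing on end. I'll retract and check with the fixed cameras.

```bash
python3 -m jog '[[-1,0,0,0,0,0,12],[-1,0,-1,0,0,0,12],[0,0,-4,0,0,0,12],[0,0,-4,0,0,0,12],[-4,0,-2,0,0,0,12],[-4,0,0,0,0,0,12],[-4,0,0,0,0,0,12],[-4,0,0,0,0,0,12]]'
python3 -m jog '[[-4,0,0,0,0,0,12],[-4,0,0,0,0,0,12],[-4,0,0,0,0,0,12],[-4,0,0,0,0,0,12],[-4,0,0,0,0,0,12],[0,0,0,0,0,0,12],[0,0,0,0,0,0,12]]'
python3 - <<'E'
from cell import vision
from h import *
for n,(x0,y0,w,h) in dict(top=(155,140,220,140),scene=(100,100,240,220)).items():
    c=vision.camera(n); s=3.6 if n=="top" else 2.7
    cv2.imwrite(f"pics/{n}8.png",cv2.resize(c["color"][y0:y0+h,x0:x0+w],None,fx=s,fy=s,interpolation=cv2.INTER_CUBIC))
E
```

```text
clock: 8.7
eef_pos: [617.5, -170.8, 218.6]
eef_rot: [3.141, 0.001, 1.715]
wrist_force: [-0.2, 0.9, 0.5]
finger_gap: 11.4
clock: 9.4
eef_pos: [645.8, -367.5, 217.3]
eef_rot: [-3.141, -0.0, 1.714]
wrist_force: [0.7, 0.2, -0.1]
finger_gap: 11.5
```

View pics/top8.png

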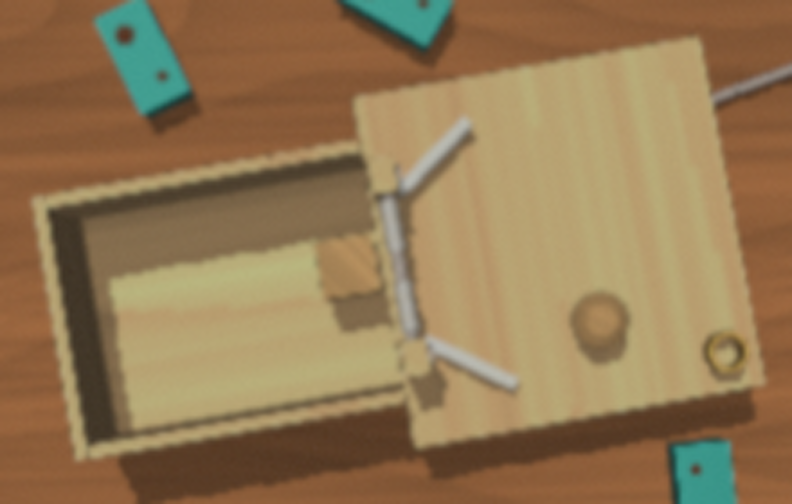

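View pics/scene8.png

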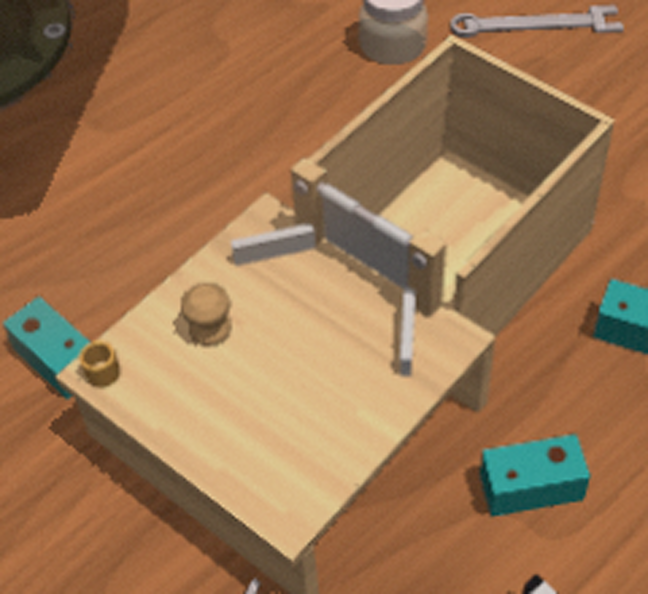

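The zoomed top view shows the offcut on end in the bin at (348,265). The flap is shut, and the knob (600,322) and ferrule (725,352) are where they were. The arm is clear.

```bash
python3 -c "
from cell import order;print(order.sign_off())"
```

```text
the job is handed in; nothing more can be done
None
```

The offcut is in the catch bin and the flap is shut. I pushed it with the tips of the nearly shut fingers (about 11 mm apart), first curving left towards the doorway and then straightening. It opened the flap, went through and dropped in, and I drew the fingers back. I signed off at about 9.5 s.

- **Final pictures:** the top view shows the offcut standing on end in the bin, just past the deck edge. In both fixed views the flap hangs shut, the knob and ferrule look unmoved, and the arm is clear.
- **Forces:** every wrist reading I took was about 2 N or less. I only read it at the end of each move, so brief peaks between readings were not seen.
- **Disagreement:** the three cameras differed by up to about 6 mm on where the chute stands. I used a compromise between them, and the doorway left enough room for that.

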